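# Find the soft foot of a jig plate and shim it

### The arm

A 7-joint arm with a two-finger parallel gripper is mounted at the origin on the work surface. World frame = base frame: x ahead of the robot, y to its left, z up, the work surface at z = 0. Lengths are in m, angles in rad, forces in N, time in s.
With the tool pointing down it reaches from about 0.425 to 0.925 m from the base axis. Payload 6.8 kg.
Tool frame: the origin (TCP) lies midway between the tips of the shut fingers; the grasp point (between the pads) lies 19 mm behind it (bot.pinch_z is the distance from the TCP to the grasp point, in m); x points along the fingers, y is the direction in which the jaws open and shut, and the axes are right-handed (so a half turn about x gives the same grasp; the last joint's range is limited). The gripper opens to 85 mm and grips with 20 to 120 N. Pads are 22 mm wide; open, the fingers measure 114 mm over their backs; the gripper's body (76 mm by 85 mm) begins 54 mm behind the grasp point. The pads swing forward as they close: fully open they stand 13 mm farther back than shut.
Start: joints at [-1.329, 0.477, 0.022, 1.555, -0.011, 1.109, -0.083], TCP at [0.231, 0.634, 0.231] pointing down, gripper open.
Joint ranges: [-2.96, 2.96], [-0.34, 2.1], [-1.41, 1.46], [0.24, 2.44], [-1.37, 4.51], [0.17, 1.92], [-2.96, 2.96]. Speed limits (rad/s): [2.39, 2.39, 3.14, 3.14, 3.14, 3.14, 3.14].

### API

Orientations are given as a unit quaternion [w, x, y, z].
In Python, from station import bot gives the robot as it stands. The module is installed in compiled form; this text tells all that it offers.
- The arm moves only by the tool step_arm, never from a script. Its argument "plan" is a list of rows, each a list of 6 numbers: the shift along the tool's x, y, z in units of 40 mm (1.0 is 40 mm), then the turn, a rotation vector about the tool's x, y, z in units of 360 degrees (1.0 is 360 degrees). In form: [[dx, dy, dz, ax, ay, az], ...]. A call has 1 to 8 rows; each row shifts and turns the commanded pose from where the row before left it, along the tool's axes as they then stand; what a row does not reach is not made up. A row lasts 1/8 s, in which the tool goes at most 62.5 mm and 10.7 degrees, less where a joint would pass 70% of its speed; a pose out of reach is approached as far as the arm can. A call with a number of a shift or a turn outside -1 to 1 is refused whole. A call with a gripper value outside its range is refused whole. "fingers" is the closure, from -1 (fully open) to 1 (shut), set as the call begins (left out, the last holds). The fingers move at their own pace and stop on an object; "force" is the grip in N (left out, the last holds). Time passes only in rows, so rows that do not move let the fingers close. It gives the time, the measured TCP pose, the force and the opening at its end, in the units of the state.
- bot.get_obs(): the state, without advancing time (a new reading comes with each control period).
- bot.read_camera(name): name is "scene" or "top" or "wrist"; returns (picture, depth): 480x640x3 uint8, red, green, blue; 480x640 float32, m along the optical axis (not along the pixel's ray), 0 where there is no reading.
- bot.camera_model(name): a dict with "mtx" (3x3 intrinsics, pixels), "origin" and "rotation" of the camera in the world; the wrist camera has in their place "T_tool_cam" (4x4, takes a point from camera to tool coordinates, whose origin is the TCP and whose axes are the tool frame's). Camera axes: x right, y up, looking along -z (the intrinsics and any distortion apply to the point x, -y, -z); pixel columns grow to the right and rows downward; lengths in m; the calibration is good to about 2 mm. The wrist camera is an equidistant fisheye: a pixel r from the principal point sees the ray r / f radians off the axis. A picture is of the moment at which its call begins: read the wrist's pose just before it. camera_model takes no time and is no camera call.
- bot.hand_in(): hands the job in, once; it reports no verdict.
The state is a dict: "t": time; "q": joint angles; "joint_vel": joint speeds; "joint_torque": joint torques, N m; "eef_pos": TCP position; "tool_rot": TCP orientation; "contact_force": force on the tool from outside, world axes, zero at the start; "torque": the same for the moment, N m; "gripper_width": opening from 0.0 (shut) to 1.0 (fully open).
Only numpy, scipy, OpenCV 4.12 (cv2) and the standard library are available. Lean on these libraries where they do the work, as an engineer would, in place of code of your own. Each camera call takes 0.05 s, during which the arm holds its last target.

### The job

One foot under the aluminium jig plate is soft: with shut fingertips press down on the plate's corners, one after another, until you find the one that dips about half a centimetre, and push that one right down once and let it spring back. Then press the red shim beside that corner down until it lies fully flat, leaving the other three shims standing. Only press: do not lift or shift the plate, and leave the brass bush standing on it and everything else on the bench where it is.

Things in the scene. Friction and masses are not known exactly. Their poses are not given: they have to be found in the camera images.
- plate: loose aluminium jig plate, 160 x 160 x 12 mm, 0.8 kg, lying level on four dark feet, centred and square over a blue base 180 (x) x 280 (y) x 18 mm fixed to the bench; a dark vee block (50 x 42 x 22 mm) is fixed on its middle, 12 mm off to far. Origin: centre of its underside, 40 mm above the bench (top at 52 mm); x away from the robot, y left (yaw up to 0.4 rad)
- corner_nl (a point): point on the plate's top face over the foot of the near left corner, 52 mm above the bench when level: the place to press (20 and 24 mm in from the plate's edges). The feet look alike, but one, another each time, is soft: it starts to sink at about 4 N, is 6 mm down at about 6 N and springs back; the other three are solid
- corner_nr (a point): point on the plate's top face over the foot of the near right corner, 52 mm above the bench when level: the place to press (20 and 24 mm in from the plate's edges). The feet look alike, but one, another each time, is soft: it starts to sink at about 4 N, is 6 mm down at about 6 N and springs back; the other three are solid
- corner_fl (a point): point on the plate's top face over the foot of the far left corner, 52 mm above the bench when level: the place to press (20 and 24 mm in from the plate's edges). The feet look alike, but one, another each time, is soft: it starts to sink at about 4 N, is 6 mm down at about 6 N and springs back; the other three are solid
- corner_fr (a point): point on the plate's top face over the foot of the far right corner, 52 mm above the bench when level: the place to press (20 and 24 mm in from the plate's edges). The feet look alike, but one, another each time, is soft: it starts to sink at about 4 N, is 6 mm down at about 6 N and springs back; the other three are solid
- shim_nl (a joint): angle of the red slotted shim of the near left corner, hinged to the base 4 mm outside the plate's left edge, hinge axis along the plate's x, 31 mm above the bench: 0 standing up at 20 degrees, 0.36 pressed flat (level, against its stop, its fork then under the plate corner); starts between 0 and 0.05. Stiff: stays where it is left, needs about 10 N at point tongue_nl
- tongue_nl (a point): point on the upper face of the near left shim's tongue, where to press it, 30 mm outside its hinge; the tongue is 34 mm wide (along the plate's x), 42 mm long and 4 mm thick; this point lies about 43 mm above the bench when standing and 33 mm when flat
- shim_nr (a joint): angle of the red slotted shim of the near right corner, hinged to the base 4 mm outside the plate's right edge, hinge axis along the plate's x, 31 mm above the bench: 0 standing up at 20 degrees, 0.36 pressed flat (level, against its stop, its fork then under the plate corner); starts between 0 and 0.05. Stiff: stays where it is left, needs about 10 N at point tongue_nr
- tongue_nr (a point): point on the upper face of the near right shim's tongue, where to press it, 30 mm outside its hinge; the tongue is 34 mm wide (along the plate's x), 42 mm long and 4 mm thick; this point lies about 43 mm above the bench when standing and 33 mm when flat
- shim_fl (a joint): angle of the red slotted shim of the far left corner, hinged to the base 4 mm outside the plate's left edge, hinge axis along the plate's x, 31 mm above the bench: 0 standing up at 20 degrees, 0.36 pressed flat (level, against its stop, its fork then under the plate corner); starts between 0 and 0.05. Stiff: stays where it is left, needs about 10 N at point tongue_fl
- tongue_fl (a point): point on the upper face of the far left shim's tongue, where to press it, 30 mm outside its hinge; the tongue is 34 mm wide (along the plate's x), 42 mm long and 4 mm thick; this point lies about 43 mm above the bench when standing and 33 mm when flat
- shim_fr (a joint): angle of the red slotted shim of the far right corner, hinged to the base 4 mm outside the plate's right edge, hinge axis along the plate's x, 31 mm above the bench: 0 standing up at 20 degrees, 0.36 pressed flat (level, against its stop, its fork then under the plate corner); starts between 0 and 0.05. Stiff: stays where it is left, needs about 10 N at point tongue_fr
- tongue_fr (a point): point on the upper face of the far right shim's tongue, where to press it, 30 mm outside its hinge; the tongue is 34 mm wide (along the plate's x), 42 mm long and 4 mm thick; this point lies about 43 mm above the bench when standing and 33 mm when flat
- pin_nl (a joint): thin brass witness pin under the near left corner, touching the plate's underside: metres it has been pushed down, 0 at the start; held by friction, it stays down once the corner has dipped (about 5 mm after a full dip)
- pin_nr (a joint): thin brass witness pin under the near right corner, touching the plate's underside: metres it has been pushed down, 0 at the start; held by friction, it stays down once the corner has dipped (about 5 mm after a full dip)
- pin_fl (a joint): thin brass witness pin under the far left corner, touching the plate's underside: metres it has been pushed down, 0 at the start; held by friction, it stays down once the corner has dipped (about 5 mm after a full dip)
- pin_fr (a joint): thin brass witness pin under the far right corner, touching the plate's underside: metres it has been pushed down, 0 at the start; held by friction, it stays down once the corner has dipped (about 5 mm after a full dip)
- bush: loose brass drill bush, 24 mm across, 22 mm high, standing on the plate 35 mm nearer the robot than its centre; bystander, origin at its underside centre
- wrench: steel wrench 170 mm long lying on the bench to the right; bystander, origin on its underside
- oil: yellow oil bottle, 56 mm across, 130 mm high, standing to the left; bystander, origin at its underside centre
- chuck: dark steel drill chuck, 44 mm across, 66 mm high, standing to the right; bystander, origin at its underside centre
- brush: brush lying on the bench to the left; bystander, origin on its underside
- block: steel setting block 75 x 50 x 25 mm lying to the left; bystander, origin at its underside centre
- bar: aluminium round bar, 32 mm across, 120 mm long, lying beyond the base; bystander, origin on its underside
Not all that is in view belongs to the job. Several things have the shape of the plate; the one meant has the colours described above.

How it is judged:
On the way, in this order (a step that is already met when the one before it is completed fails the run):
1. the soft corner has been pressed down by at least 3 mm while all four shims still stand (below 0.12 rad) (((height (world z) of corner_nl below 0.049 m and value of joint pin_nl above 0.002 m) or (height (world z) of corner_nr below 0.049 m and value of joint pin_nr above 0.002 m) or (height (world z) of corner_fl below 0.049 m and value of joint pin_fl above 0.002 m) or (height (world z) of corner_fr below 0.049 m and value of joint pin_fr above 0.002 m)) and value of joint each of shim_nl, shim_nr, shim_fl, shim_fr below 0.12 rad), for 0.05 s.
2. the shim of the corner that dipped is flat (above 0.33 rad) (((value of joint pin_nl above 0.002 m and value of joint shim_nl above 0.33 rad) or (value of joint pin_nr above 0.002 m and value of joint shim_nr above 0.33 rad) or (value of joint pin_fl above 0.002 m and value of joint shim_fl above 0.33 rad) or (value of joint pin_fr above 0.002 m and value of joint shim_fr above 0.33 rad))), for 0.2 s.
At the end, for the whole second after the job is handed in: The shim of the corner that dips is flat (above 0.33 of 0.36 rad), the other three still stand (below 0.12 rad), the plate lies level (within 0.015 rad) and at rest within 10 mm of where it was, with the bush upright on it within 15 mm of its place (((value of joint pin_nl above 0.002 m and value of joint shim_nl above 0.33 rad and value of joint each of shim_nr, shim_fl, shim_fr below 0.12 rad) or (value of joint pin_nr above 0.002 m and value of joint shim_nr above 0.33 rad and value of joint each of shim_nl, shim_fl, shim_fr below 0.12 rad) or (value of joint pin_fl above 0.002 m and value of joint shim_fl above 0.33 rad and value of joint each of shim_nl, shim_nr, shim_fr below 0.12 rad) or (value of joint pin_fr above 0.002 m and value of joint shim_fr above 0.33 rad and value of joint each of shim_nl, shim_nr, shim_fl below 0.12 rad)) and angle between plate's own z axis and vertical below 0.015 rad and distance of plate from where it was at the start of the episode below 0.01 m and linear speed of plate below 0.02 m/s and angle between bush's own z axis and vertical below 0.1 rad and distance of bush from where it was at the start of the episode below 0.015 m); the robot touches nothing.
It fails at once if the plate is lifted: one of its corners rises more than 14 mm (height (world z) of any of corner_nl, corner_nr, corner_fl, corner_fr above 0.066 m).
It fails at once if the plate is shifted by more than 20 mm (distance of plate from where it was at the start of the episode above 0.02 m).
It fails at once if the bush is moved by more than 25 mm or knocked over (distance of bush from where it was at the start of the episode above 0.025 m or angle between bush's own z axis and vertical above 0.5 rad).
It fails at once if a bystander is moved by more than 30 mm (distance of any of wrench, oil, chuck, brush, block, bar from where it was at the start of the episode above 0.03 m).
It also fails if it takes over 48 s, if anything falls off the work surface, if the arm or the gripper's body presses on something with over 40 N, if the wrist force passes 120 N, or if a joint passes its speed limit or range.

## Working session

There is one attempt and no reset: what is moved stays moved. The work goes in short steps, Python scripts to look and compute and a tool call to move; the robot and the scene stay as the last step left them, time stands still between calls to the robot, and variables do not carry over. Pictures are saved under pics/ and viewed, and the job is handed in when it is done.

Besides the shell and the picture viewer there is one more tool, called after "Call:" as name(argument=value, ...), one argument or row to a line, values as JSON. step_arm: Moves the arm, as the interface text tells. Shifts and turns lie within -1 to 1; 1 stands for 40 mm of shift or 360 degrees of turn. Its arguments: {"type":"object","properties":{"plan":{"type":"array"},"fingers":{"type":"number"},"force":{"type":"number"}},"required":["plan"]}

```bash
mkdir -p pics; cat > h.py <<'E'
import numpy as np,cv2
from station import bot
def cam(n):
    p,d=bot.read_camera(n); m=bot.camera_model(n); return p,d,m
def world(d,m,u,v,z=None):
    K=np.array(m["mtx"]);r=np.array([(u-K[0,2])/K[0,0],-(v-K[1,2])/K[1,1],-1.])
    R=np.array(m["rotation"]);o=np.array(m["origin"])
    if R.shape!=(3,3): raise Exception(R.shape)
    if z is None: return o+R@(r*d[int(v),int(u)])
    w=R@r; return o+w*(z-o[2])/w[2]
E
python3 - <<'E'
from h import *
import pickle
for n in("top","scene"):
    p,d,m=cam(n); cv2.imwrite(f"pics/{n}0.png",p[...,::-1]); np.savez(f"{n}0.npz",p=p,d=d); print(m)
print(bot.get_obs())
E
```

```text
{'mtx': array([[434.079727  ,   0.        , 320.52246611],
       [  0.        , 434.079727  , 238.03320014],
       [  0.        ,   0.        ,   1.        ]]), 'origin': array([ 0.35511106, -0.05098311,  1.11896953]), 'rotation': array([-0.69782275, -0.04906055,  0.05761039,  0.71226225])}
{'mtx': array([[475.03852355,   0.        , 315.19125577],
       [  0.        , 475.03852355, 240.70026439],
       [  0.        ,   0.        ,   1.        ]]), 'origin': array([ 1.34646318, -0.10161383,  0.86944482]), 'rotation': array([0.6751762 , 0.28665186, 0.26935623, 0.62403127])}
{'t': 0.1, 'q': array([-1.32911129,  0.4777234 ,  0.02237873,  1.55633804, -0.01151312,
        1.10931269, -0.0830864 ]), 'joint_vel': array([ 0.00014801, -0.00204861,  0.00074582, -0.00224925,  0.00050086,
       -0.00017261,  0.00149711]), 'joint_torque': array([ 4.11832065e-03, -5.97761858e+01,  1.61361180e+00, -2.81956065e+01,
        1.28151223e-02,  5.03216987e-03, -1.98227849e-05]), 'eef_pos': array([0.23116535, 0.63361722, 0.23042578]), 'tool_rot': array([ 0.69626172,  0.12245809,  0.69637738, -0.12362111]), 'contact_force': array([-0.15144592, -0.26201846,  0.27494765]), 'torque': array([-0.00301446,  0.0381835 ,  0.00765447]), 'gripper_width': 1.0007399823331138}
```

View pics/top0.png

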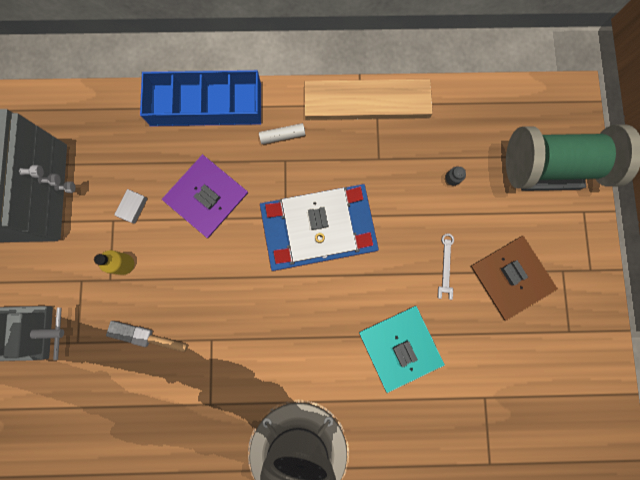

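View pics/scene0.png

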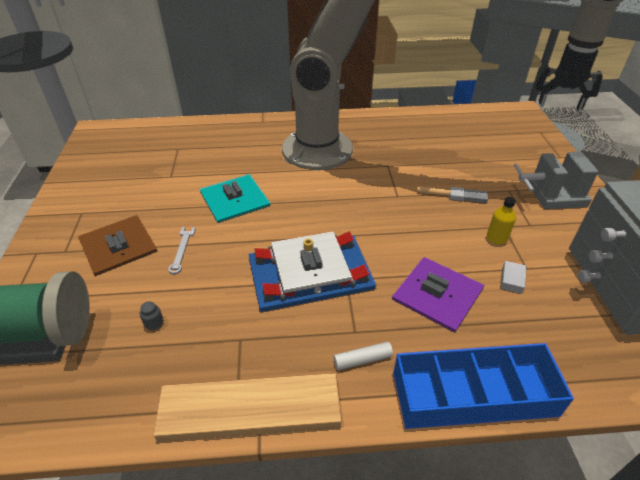

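```bash
cat > h.py <<'E'
import numpy as np,cv2
from station import bot
from scipy.spatial.transform import Rotation as Rn
def Rq(q): return Rn.from_quat(np.roll(q,-1)).as_matrix()
def cam(n):
    p,d=bot.read_camera(n); m=bot.camera_model(n); return p,d,m
def world(d,m,u,v,z=None):
    K=np.array(m["mtx"]);u=np.asarray(u,float);v=np.asarray(v,float)
    r=np.stack([(u-K[0,2])/K[0,0],-(v-K[1,2])/K[1,1],-np.ones_like(u)],-1)
    R=Rq(m["rotation"]);o=np.array(m["origin"])
    if z is None: return o+(r*d[v.astype(int),u.astype(int)][...,None])@R.T
    w=r@R.T; return o+w*((z-o[2])/w[...,2])[...,None]
def proj(m,P):
    c=(np.array(P)-m["origin"])@Rq(m["rotation"]);K=m["mtx"]
    return K[0,0]*c[0]/-c[2]+K[0,2],-K[1,1]*c[1]/-c[2]+K[1,2]
E
python3 - <<'E'
from h import *
mt=bot.camera_model("top");ms=bot.camera_model("scene")
T=bot.get_obs()["eef_pos"]
print(proj(mt,T),proj(ms,T),proj(mt,[0,0,0]),proj(ms,[0,0,0]))
for n,m in(("top",mt),("scene",ms)):
    f=np.load(n+"0.npz");p=f["p"].astype(int);d=f["d"]
    V,U=np.mgrid[0:480,0:640]
    W=world(d,m,U,V)
    mn=p.min(2);sat=p.max(2)-mn
    near=(abs(W[...,0]-.58)<.25)&(abs(W[...,1]+.05)<.25)
    white=(mn>150)&(sat<40)&near&(abs(W[...,2]-.052)<.012)
    nn,lab,st,ce=cv2.connectedComponentsWithStats(white.astype(np.uint8))
    k=1+st[1:,4].argmax();w=lab==k
    c,_=cv2.findContours(w.astype(np.uint8),cv2.RETR_EXTERNAL,cv2.CHAIN_APPROX_NONE)
    c=max(c,key=cv2.contourArea)[:,0]
    P=world(d,m,c[:,0],c[:,1],.052)
    r=cv2.minAreaRect((P[:,:2]*1000).astype(np.float32));print(n,"plate z",np.median(W[w][:,2]),r,cv2.boxPoints(r).tolist())
    red=(p[...,0]>110)&(p[...,1]<60)&(p[...,2]<60)&near
    nn,lab,st,ce=cv2.connectedComponentsWithStats(red.astype(np.uint8))
    for i in range(1,nn):
        if st[i,4]>40: print("red",ce[i].round(),st[i,4],np.median(W[lab==i],0).round(4), W[lab==i][:,2].min().round(3),W[lab==i][:,2].max().round(3))
    blue=(p[...,2]>90)&(p[...,0]<60)&near
    Wb=W[blue];print("blue z",np.median(Wb[:,2]))
    Pb=world(d,m,U[blue],V[blue],.018);r=cv2.minAreaRect((Pb[:,:2]*1000).astype(np.float32));print("base",r)
E
```

```text
(np.float64(-32.237899667845795), np.float64(375.63509255820145)) (np.float64(556.5515304262474), np.float64(112.18431840084403)) (np.float64(297.7553747449411), np.float64(452.7584365088714)) (np.float64(316.4224114544415), np.float64(149.23844031721))
top plate z 0.051623150785801375 ((552.0887451171875, -61.35455322265625), (160.47203063964844, 159.25250244140625), 9.71785831451416) [[459.56341552734375, 3.585568428039551], [486.44464111328125, -153.38180541992188], [644.6140747070312, -126.294677734375], [617.7328491210938, 30.672698974609375]]
red [354. 195.] 179 [ 0.6294 -0.1541  0.0398] 0.03 0.051
red [273. 210.] 185 [0.594  0.053  0.0397] 0.03 0.049
red [364. 240.] 182 [ 0.512  -0.1751  0.0393] 0.03 1.119
red [282. 256.] 184 [0.4762 0.0315 0.0391] 0.03 1.119
blue z 0.017578090915157274
base ((600.8311157226562, -29.40460205078125), (912.8477783203125, 318.61700439453125), 33.66746139526367)
scene plate z 0.05309982938520824 ((553.1527099609375, -59.27094268798828), (159.93565368652344, 160.17034912109375), 9.710265159606934) [[460.82293701171875, 6.179018974304199], [487.83819580078125, -151.6966094970703], [645.4824829101562, -124.72090148925781], [618.4672241210938, 33.15472412109375]]
red [344. 238.] 127 [0.479  0.034  0.0413] 0.034 0.05
red [263. 253.] 133 [ 0.5145 -0.172   0.0415] 0.032 0.051
red [359. 272.] 160 [0.5967 0.0545 0.0407] 0.031 0.049
red [271. 289.] 167 [ 0.6329 -0.1532  0.0416] 0.028 0.049
blue z 0.01890916614311361
base ((478.6710205078125, -104.65504455566406), (345.59954833984375, 335.4075012207031), 9.845648765563965)
```

```bash
cat >> h.py <<'E'
C=np.array([.5525,-.060]);YAW=np.radians(9.71)
cs,sn=np.cos(YAW),np.sin(YAW)
def pl(x,y): return C+np.array([cs*x-sn*y,sn*x+cs*y])
PT={}
for k,(a,b) in dict(nl=(-1,1),nr=(-1,-1),fl=(1,1),fr=(1,-1)).items():
    PT[k]=pl(.06*a,.056*b);PT["t"+k]=pl(.06*a,.114*b)
def st(tgt=None):
    o=bot.get_obs();R=Rq(o["tool_rot"])
    print("t",round(o["t"],2),"pos",o["eef_pos"].round(4),"F",o["contact_force"].round(2),"grip",round(o["gripper_width"],2))
    if tgt is not None: print("shift units",(R.T@(np.array(tgt)-o["eef_pos"])/.04).round(3))
    return o,R
E
python3 - <<'E'
from h import *
for k in PT: print(k,PT[k].round(4))
o,R=st([*PT["nl"],.20]);print(R.round(3))
E
```

```text
nl [ 0.4839 -0.0149]
tnl [0.4741 0.0422]
nr [ 0.5028 -0.1253]
tnr [ 0.5126 -0.1825]
fl [0.6022 0.0053]
tfl [0.5924 0.0625]
fr [ 0.6211 -0.1051]
tfr [ 0.6309 -0.1622]
t 0.1 pos [0.2312 0.6336 0.2304] F [-0.15 -0.26  0.27] grip 1.0
shift units [  0.784 -13.065  11.492]
[[-0.     0.343  0.939]
 [-0.002  0.939 -0.343]
 [-1.    -0.002  0.   ]]
```

Call:
step_arm(
  plan=[
    [0,-0.5,0.44,0,0,0],
    [0,-1,0.88,0,0,0],
    [0,-1,0.88,0,0,0],
    [0,-1,0.88,0,0,0],
    [0,-1,0.88,0,0,0],
    [0,-1,0.88,0,0,0],
    [0,-1,0.88,0,0,0],
    [0,-1,0.88,0,0,0],
  ],
  fingers=1,
  force=60,
)

```text
t: 1.1
eef_pos: [0.3768, 0.26, 0.2312]
tool_rot: [0.696, 0.123, 0.696, -0.123]
contact_force: [0.3, 0.4, 0.4]
gripper_width: 0.001
```

Call:
step_arm(
  plan=[
    [0,-1,0.88,0,0,0],
    [0,-1,0.88,0,0,0],
    [0,-1,0.88,0,0,0],
    [0,-1,0.88,0,0,0],
    [0,-0.5,0.44,0,0,0],
    [0,0,0,-0.025,0,0],
    [0,0,0,-0.025,0,0],
    [0,0,0,-0.025,0,0],
  ],
)

```text
t: 2.1
eef_pos: [0.4633, 0.0383, 0.231]
tool_rot: [0.705, -0.045, 0.706, 0.045]
contact_force: [0.2, 0.0, 0.5]
gripper_width: 0.003
```

```bash
python3 - <<'E'
from h import *
o,R=st([*PT["nl"],.08]);print(R.round(3))
E
```

```text
t 2.1 pos [0.4633 0.0383 0.231 ] F [0.24 0.04 0.5 ] grip 0.0
shift units [ 3.774 -1.384  0.347]
[[-0.001 -0.126  0.992]
 [-0.     0.992  0.126]
 [-1.    -0.    -0.001]]
```

Call:
step_arm(
  plan=[
    [0.5,-0.7,0.17,0,0,0],
    [1,-0.68,0.17,0,0,0],
    [1,0,0,0,0,0],
    [0.9,0,0,0,0,0],
    [0.2,0,0,0,0,0],
    [0,0,0,0,0,0],
  ],
)

```text
t: 2.85
eef_pos: [0.4839, -0.0147, 0.0875]
tool_rot: [0.706, -0.043, 0.706, 0.043]
contact_force: [-0.1, -1.0, 0.2]
gripper_width: -0.001
```

```bash
python3 - <<'E'
from h import *
o,R=st([*PT["nl"],.054]);print(R.round(3))
p,d,m=cam("scene");cv2.imwrite("pics/s1.png",cv2.resize(p[180:340,200:420,::-1],None,fx=3.5,fy=3.5))
p,d,m=cam("wrist");cv2.imwrite("pics/w1.png",p[...,::-1])
E
```

```text
t 2.85 pos [ 0.4839 -0.0147  0.0875] F [-0.1  -1.02  0.2 ] grip -0.0
shift units [ 0.838 -0.005  0.001]
[[-0.    -0.121  0.993]
 [-0.     0.993  0.121]
 [-1.    -0.    -0.   ]]
```

View pics/s1.png

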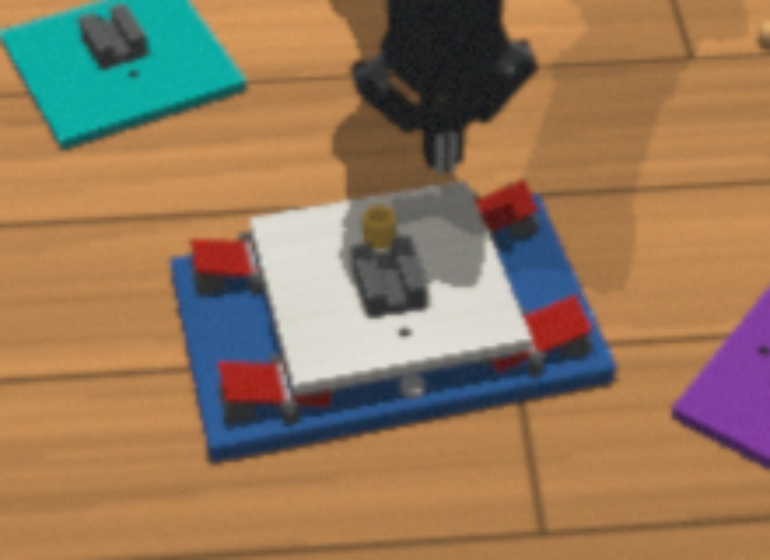

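View pics/w1.png

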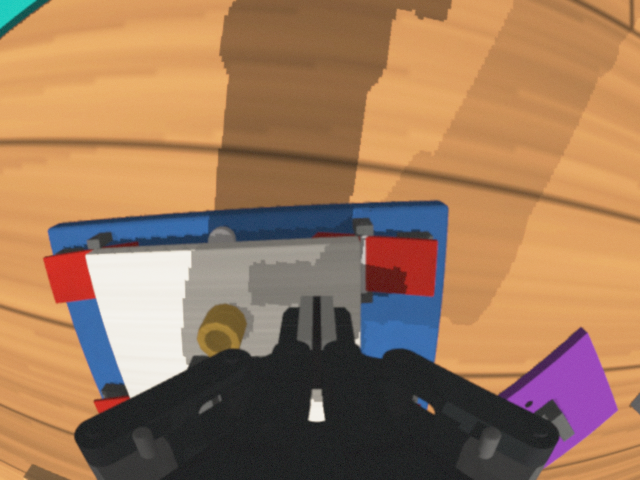

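Call:
step_arm(
  plan=[
    [0.4,0,0,0,0,0],
    [0.3,0,0,0,0,0],
    [0.1,0,0,0,0,0],
    [0,0,0,0,0,0],
  ],
)

```text
t: 3.45
eef_pos: [0.4835, -0.0148, 0.0549]
tool_rot: [0.705, -0.043, 0.706, 0.043]
contact_force: [0.7, 0.4, -0.4]
gripper_width: 0.0
```

Call:
step_arm(
  plan=[
    [0.025,0,0,0,0,0],
    [0.025,0,0,0,0,0],
    [0,0,0,0,0,0],
  ],
)

```text
t: 3.82
eef_pos: [0.4839, -0.0147, 0.0534]
tool_rot: [0.706, -0.043, 0.706, 0.043]
contact_force: [0.0, 0.6, 0.4]
gripper_width: -0.001
```

Call:
step_arm(
  plan=[
    [0.025,0,0,0,0,0],
    [0,0,0,0,0,0],
  ],
)

```text
t: 4.08
eef_pos: [0.4838, -0.0147, 0.0523]
tool_rot: [0.706, -0.043, 0.706, 0.043]
contact_force: [0.8, 0.3, -0.3]
gripper_width: -0.001
```

Call:
step_arm(
  plan=[
    [0.025,0,0,0,0,0],
    [0,0,0,0,0,0],
  ],
)

```text
t: 4.32
eef_pos: [0.4838, -0.0147, 0.0514]
tool_rot: [0.706, -0.043, 0.706, 0.043]
contact_force: [-0.7, -0.4, 4.0]
gripper_width: 0.001
```

Call:
step_arm(
  plan=[
    [0.025,0,0,0,0,0],
    [0,0,0,0,0,0],
  ],
)

```text
t: 4.58
eef_pos: [0.4837, -0.0146, 0.0503]
tool_rot: [0.706, -0.043, 0.706, 0.043]
contact_force: [-2.3, 0.5, 5.0]
gripper_width: -0.002
```

Call:
step_arm(
  plan=[
    [0.025,0,0,0,0,0],
    [0,0,0,0,0,0],
  ],
)

```text
t: 4.82
eef_pos: [0.4836, -0.0145, 0.0493]
tool_rot: [0.706, -0.043, 0.706, 0.043]
contact_force: [-2.0, 1.0, 4.6]
gripper_width: 0.002
```

Call:
step_arm(
  plan=[
    [0.025,0,0,0,0,0],
    [0.025,0,0,0,0,0],
    [0,0,0,0,0,0],
  ],
)

```text
t: 5.2
eef_pos: [0.4835, -0.0144, 0.0473]
tool_rot: [0.706, -0.043, 0.706, 0.043]
contact_force: [-2.4, 1.3, 5.9]
gripper_width: -0.004
```

The near left corner is giving way at 5–6 N, so it is the soft one. I'll push it right down.

Call:
step_arm(
  plan=[
    [0.025,0,0,0,0,0],
    [0.025,0,0,0,0,0],
    [0.012,0,0,0,0,0],
    [0,0,0,0,0,0],
  ],
)

```text
t: 5.7
eef_pos: [0.4835, -0.0143, 0.046]
tool_rot: [0.706, -0.042, 0.706, 0.043]
contact_force: [-7.6, 1.2, 23.2]
gripper_width: -0.002
```

```bash
python3 - <<'E'
from h import *
o,R=st([*PT["nl"],.054])
p,d,m=cam("scene");cv2.imwrite("pics/s2.png",cv2.resize(p[180:340,200:420,::-1],None,fx=3.5,fy=3.5))
V,U=np.mgrid[0:480,0:640];W=world(d,m,U,V)
q=(W[...,:2]-C)@np.array([[cs,-sn],[sn,cs]])
for k,(a,b) in dict(nl=(-1,1),nr=(-1,-1),fl=(1,1),fr=(1,-1)).items():
    s=(np.hypot(q[...,0]-.06*a,q[...,1]-.056*b)<.018)&(abs(W[...,2]-.052)<.012)
    print(k,s.sum(),np.median(W[s][:,2]).round(4))
E
```

```text
t 5.7 pos [ 0.4835 -0.0143  0.046 ] F [-7.55  1.19 23.2 ] grip -0.0
shift units [-0.2   -0.016  0.009]
nl 92 0.0486
nr 112 0.0536
fl 129 0.0535
fr 134 0.0597
```

View pics/s2.png

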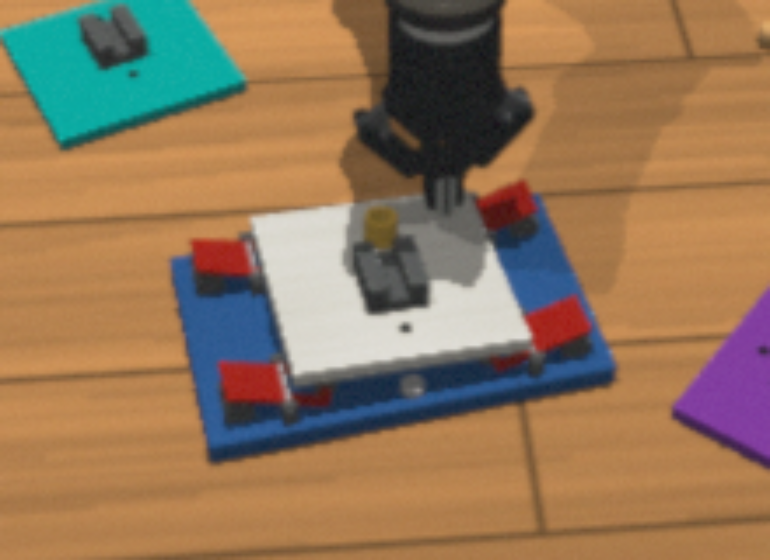

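Fully dipped: the near left corner is about 6 mm lower, the opposite one about 6 mm higher, and the force jumps at the stop. I'll release it slowly.

Call:
step_arm(
  plan=[
    [-0.05,0,0,0,0,0],
    [-0.05,0,0,0,0,0],
    [-0.05,0,0,0,0,0],
    [-0.05,0,0,0,0,0],
    [-0.05,0,0,0,0,0],
    [-0.2,0,0,0,0,0],
    [-0.4,0,0,0,0,0],
    [-0.3,0,0,0,0,0],
  ],
)

```text
t: 6.75
eef_pos: [0.4843, -0.0148, 0.0922]
tool_rot: [0.706, -0.043, 0.705, 0.043]
contact_force: [-0.0, -0.4, -0.4]
gripper_width: 0.006
```

```bash
cat > chk.py <<'E'
from h import *
import sys
p,d,m=cam("scene");cv2.imwrite(f"pics/{sys.argv[1]}.png",cv2.resize(p[180:340,200:420,::-1],None,fx=3.5,fy=3.5))
V,U=np.mgrid[0:480,0:640];W=world(d,m,U,V)
q=(W[...,:2]-C)@np.array([[cs,-sn],[sn,cs]])
for k,(a,b) in dict(nl=(-1,1),nr=(-1,-1),fl=(1,1),fr=(1,-1)).items():
    s=(np.hypot(q[...,0]-.06*a,q[...,1]-.056*b)<.018)&(abs(W[...,2]-.052)<.012)
    t=(abs(q[...,0]-.06*a)<.012)&(abs(q[...,1]-.114*b)<.006)&(abs(W[...,2]-.04)<.015)&(p[...,0]>2*p[...,1].astype(int))
    print(k,"corner z",np.median(W[s][:,2]).round(4),"tongue z",np.median(W[t][:,2]).round(4),t.sum())
o,R=st([*PT["tnl"],.05])
E
python3 chk.py s3
```

```text
nl corner z 0.0536 tongue z 0.0439 32
nr corner z 0.0529 tongue z 0.0445 36
fl corner z 0.0532 tongue z 0.0443 46
fr corner z 0.0531 tongue z 0.0448 44
t 6.8 pos [ 0.4851 -0.0147  0.0934] F [0.94 0.39 0.47] grip -0.0
shift units [ 1.084  1.447 -0.104]
```

View pics/s3.png

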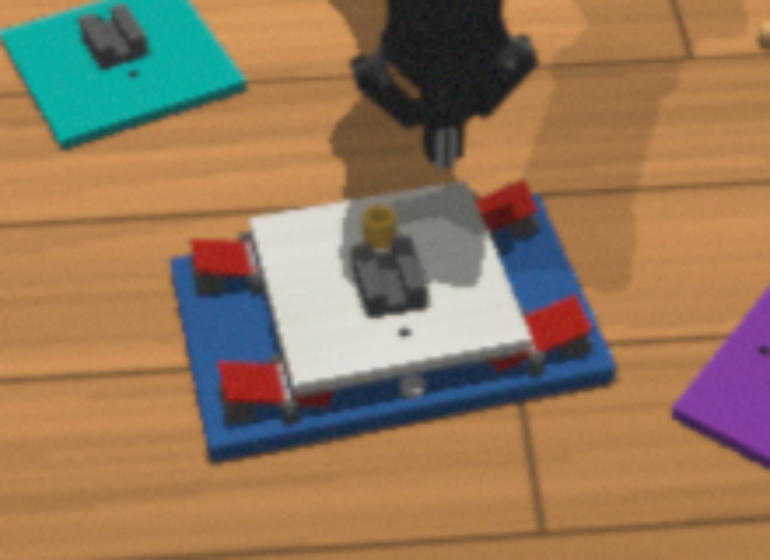

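The plate is level again, with all corners at about 53 mm, and all four shims still stand. I'll move over tongue_nl and press it.

Call:
step_arm(
  plan=[
    [0,0.5,-0.05,0,0,0],
    [0,0.7,-0.05,0,0,0],
    [0,0.25,0,0,0,0],
    [0.4,0,0,0,0,0],
    [0.5,0,0,0,0,0],
    [0.15,0,0,0,0,0],
    [0,0,0,0,0,0],
  ],
)

```text
t: 7.68
eef_pos: [0.4725, 0.0414, 0.0482]
tool_rot: [0.705, -0.043, 0.706, 0.042]
contact_force: [0.2, -0.0, 0.4]
gripper_width: -0.001
```

Call:
step_arm(
  plan=[
    [0.05,0,0,0,0,0],
    [0.05,0,0,0,0,0],
    [0.05,0,0,0,0,0],
    [0.05,0,0,0,0,0],
    [0,0,0,0,0,0],
  ],
)

```text
t: 8.3
eef_pos: [0.4732, 0.0436, 0.0415]
tool_rot: [0.706, -0.043, 0.705, 0.044]
contact_force: [-2.3, 2.9, 5.3]
gripper_width: -0.002
```

Call:
step_arm(
  plan=[
    [0.05,0,0,0,0,0],
    [0.05,0,0,0,0,0],
    [0.05,0,0,0,0,0],
    [0,0,0,0,0,0],
  ],
)

```text
t: 8.8
eef_pos: [0.4733, 0.0441, 0.0355]
tool_rot: [0.706, -0.043, 0.705, 0.044]
contact_force: [-1.6, 2.4, 3.9]
gripper_width: -0.001
```

Call:
step_arm(
  plan=[
    [0.05,0,0,0,0,0],
    [0.025,0,0,0,0,0],
    [0,0,0,0,0,0],
  ],
)

```text
t: 9.18
eef_pos: [0.4734, 0.0442, 0.0329]
tool_rot: [0.706, -0.043, 0.705, 0.044]
contact_force: [-3.1, 4.7, 10.1]
gripper_width: -0.001
```

Call:
step_arm(
  plan=[
    [0.025,0,0,0,0,0],
    [0,0,0,0,0,0],
  ],
)

```text
t: 9.43
eef_pos: [0.4734, 0.0442, 0.0325]
tool_rot: [0.706, -0.042, 0.705, 0.044]
contact_force: [-5.8, 4.6, 21.0]
gripper_width: -0.0
```

Call:
step_arm(
  plan=[
    [0.012,0,0,0,0,0],
    [0,0,0,0,0,0],
  ],
)

```text
t: 9.68
eef_pos: [0.4735, 0.0442, 0.0324]
tool_rot: [0.706, -0.042, 0.705, 0.044]
contact_force: [-7.5, 4.4, 27.1]
gripper_width: -0.002
```

At the stop: 27 N with no further travel at 32.4 mm. Lifting away.

Call:
step_arm(
  plan=[
    [-0.1,0,0,0,0,0],
    [-0.2,0,0,0,0,0],
    [-0.5,0,0,0,0,0],
    [-1,0,0,0,0,0],
    [-1,0,0,0,0,0],
    [-0.5,0,0,0,0,0],
    [0,0,0,0,0,0],
    [0,0,0,0,0,0],
  ],
)

```text
t: 10.68
eef_pos: [0.4722, 0.0423, 0.1617]
tool_rot: [0.705, -0.043, 0.706, 0.043]
contact_force: [0.1, 0.3, -0.1]
gripper_width: 0.0
```

```bash
python3 chk.py s4
```

```text
nl corner z 0.0534 tongue z 0.0342 30
nr corner z 0.0532 tongue z 0.0434 35
fl corner z 0.053 tongue z 0.0442 42
fr corner z 0.053 tongue z 0.0446 37
t 10.72 pos [0.472  0.0422 0.1614] F [-0.09  0.08 -0.08] grip 0.0
shift units [ 2.785 -0.005  0.057]
```

View pics/s4.png

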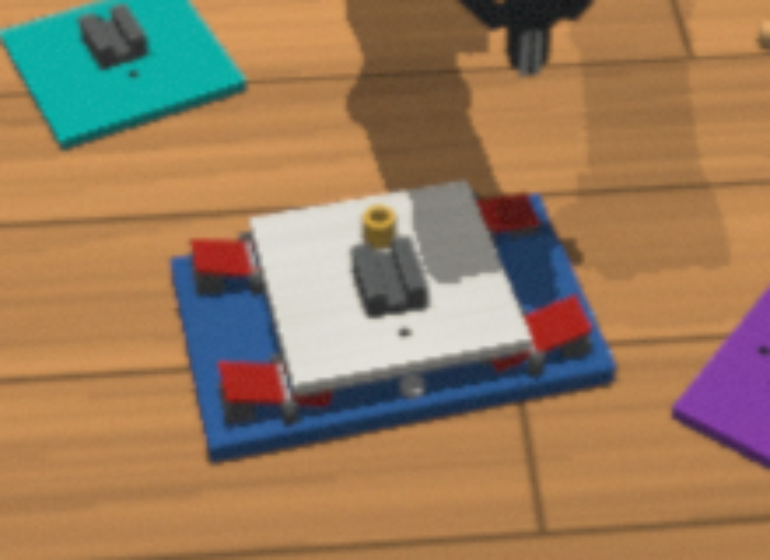

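```bash
python3 - <<'E'
from h import *
V,U=np.mgrid[0:480,0:640]
for n in("scene","top"):
    p,d,m=cam(n);W=world(d,m,U,V);q=(W[...,:2]-C)@np.array([[cs,-sn],[sn,cs]])
    for k,(a,b) in dict(nl=(-1,1),nr=(-1,-1),fl=(1,1),fr=(1,-1)).items():
        t=(abs(q[...,0]-.06*a)<.013)&(abs(q[...,1]*b-.109)<.012)&(abs(W[...,2]-.04)<.015)&(p[...,0]>2*p[...,1].astype(int))
        c=np.polyfit(q[t][:,1]*b,W[t][:,2],1);print(n,k,"slope deg",np.degrees(np.arctan(c[0])).round(1),t.sum())
st()
E
```

```text
scene nl slope deg 3.9 67
scene nr slope deg 14.3 72
scene fl slope deg 18.6 89
scene fr slope deg 18.0 86
top nl slope deg 89.0 2
top nr slope deg 18.5 99Traceback (most recent call last):
  File "<stdin>", line 7, in <module>
    raise TypeError("expected non-empty vector for x")
TypeError: expected non-empty vector for x
```

Call:
step_arm(
  plan=[
    [-0.5,0.5,0,0,0,0],
    [-0.5,1,0,0,0,0],
    [0,1,0,0,0,0],
    [0,1,0,0,0,0],
    [0,1,0,0,0,0],
    [0,1,0,0,0,0],
    [0,0.5,0,0,0,0],
    [0,0,0,0,0,0],
  ],
)

```text
t: 11.82
eef_pos: [0.4434, 0.2811, 0.2017]
tool_rot: [0.705, -0.044, 0.706, 0.043]
contact_force: [0.4, -1.3, -0.7]
gripper_width: 0.001
```

```bash
python3 - <<'E'
from h import *
V,U=np.mgrid[0:480,0:640]
for n in("scene","top"):
    fs=[cam(n) for _ in range(6)];p,_,m=fs[0];d=np.median([f[1] for f in fs],0)
    cv2.imwrite(f"pics/{n}5.png",p[...,::-1])
    W=world(d,m,U,V);q=(W[...,:2]-C)@np.array([[cs,-sn],[sn,cs]])
    for k,(a,b) in dict(nl=(-1,1),nr=(-1,-1),fl=(1,1),fr=(1,-1)).items():
        t=(abs(q[...,0]-.06*a)<.013)&(abs(q[...,1]*b-.109)<.012)&(abs(W[...,2]-.04)<.015)&(p[...,0]>2*p[...,1].astype(int))
        if t.sum()<5: print(n,k,t.sum());continue
        c=np.polyfit(q[t][:,1]*b,W[t][:,2],1);print(n,k,"slope deg",np.degrees(np.arctan(c[0])).round(1),"z at 114",np.polyval(c,.114).round(4),t.sum())
st()
E
```

```text
scene nl slope deg 0.0 z at 114 0.0342 70
scene nr slope deg 17.3 z at 114 0.0436 72
scene fl slope deg 17.0 z at 114 0.0436 93
scene fr slope deg 19.0 z at 114 0.0449 89
top nl slope deg -0.3 z at 114 0.0323 97
top nr slope deg 17.9 z at 114 0.042 103
top fl slope deg 20.1 z at 114 0.0432 95
top fr slope deg 19.2 z at 114 0.0428 99
t 12.43 pos [0.4438 0.2805 0.2024] F [ 0.28 -0.19  0.65] grip -0.0
```

View pics/top5.png

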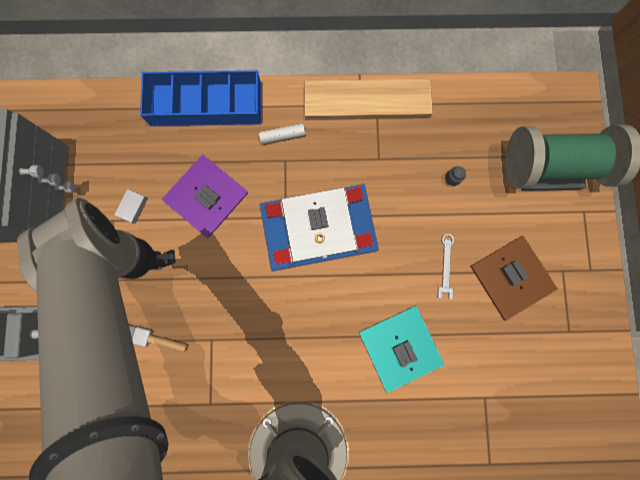

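View pics/scene5.png

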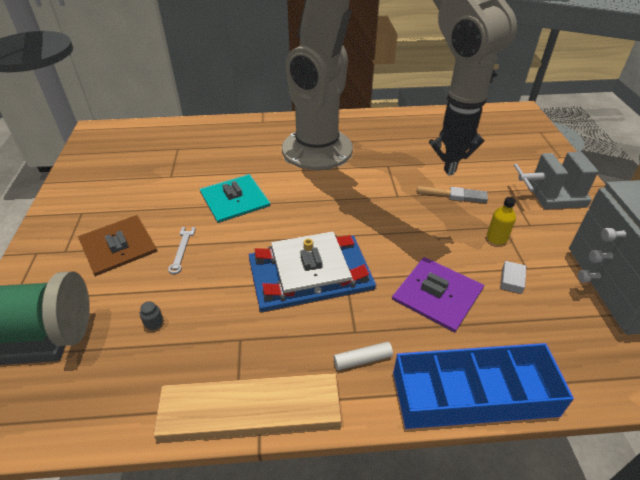

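The arm is clear of everything, the oil bottle (500,222) and the other things are where they were, and the bush (308,243) stands on the plate. Handing in.

```bash
python3 -c "
from station import bot
print(bot.hand_in())"
```

```text
the job is handed in; nothing more can be done
None
```

The near left corner was the soft one. It was the first I pressed, so I did not press the other three. I pushed it down to its stop, about 6 mm, and let it spring back. Then I pressed the near left red shim down to its stop and handed the job in at about 12.4 s.

Last checks:
- **Near left shim:** it lies flat, with a slope of 0.0° and -0.3° from the two cameras and the tongue at 32–34 mm.
- **Other three shims:** they still stand, at 17–20°.
- **Plate and bush:** after the shim press, all four plate corners read 53.0–53.4 mm. The scene camera reads about 1 mm high, so the plate is level. By eye, the plate has not moved and the bush stands on it.
- **Bystanders and arm:** all are where they were by eye, and the arm is clear of everything.

- **Failed or differing checks:** one earlier slope reading gave 3.9° for the near left shim, from a single noisy frame. The top camera gave no reading then because the arm was in the way. I moved the arm aside and averaged several frames, which gave the values above. The witness pin was not seen directly; the dip is known from the tip height, the jump in force at the stop and the camera depth.

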